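# Set the hold-down roller with a setting block

## Task

Set the height of the hold-down roller for the flat gift boxes: pick the orange setting block out of the white tub, lay it lengthways on the stand's bed so that its end passes under the roller and the roller will come down on its flat top, and let go of it. Then turn the black wing screw on top of the stand clockwise until the roller seats firmly on the block, and back it off a quarter turn for running clearance. Finish still gripping the wing screw at that setting, so that it cannot creep while I tighten the lock nut; leave the other things where they are.

Things in the scene. Friction and masses are not known exactly. Their poses are not given: they have to be found in the camera images.
- orange_block_center (a point): Centre of the orange plastic setting block, 120 mm long (its x), 30 wide (y), 42 high (z), 0.15 kg, both ends alike; this point is 21 mm above its underside. The flat top ends 8 mm before each end (chamfers, 7 mm deep). Starts upright in the tub, length roughly along the tub's x. Grip it across its width near one end: the hand must stay clear of the stand's bridge.
- green_block_center (a point): Centre of the green setting block: same shape, 120 x 30 mm, but only 25 mm high (this point is 12.5 mm above its underside). It is for other boxes and stays in the tub.
- tub: White parts tub, 314 mm (its x) by 418 mm (its y), 106 mm high, fixed to the table; walls lean outwards, a dark foam liner covers the floor, its top 16 mm above the table. Origin in the middle of its underside.
- bed_point (a point): Top of the stand's steel bed (20 mm above the table) straight below the roller's axis, on the centre line; x along the bed, away from its open front end, y left along the roller, z up. The bed spans x -160 to 70 mm and is 150 mm wide. Steel fences 12 mm high, inner faces at y = +-47 mm, from x = -48 to 68 mm, with flared front ends from x = -72 mm.
- wing_grip (a point): Centre of the wing screw's black wing, a bar 48 mm long (its x; red line on its top at the +x end), 12 thick (y), 24 high (z), on a vertical axis through the bed point. It is 141 mm above the bed when seated and rises 8 mm per turn backed off. Grip it from above across its 12 mm. Below it a neck 12 mm across; 17 mm between the wing and the lock nut when seated.
- wing_screw (a joint): Angle of the wing screw (rad): 0 fully backed off, growing clockwise seen from above, which lowers the roller 8 mm per turn. On the orange block the roller first touches at about 3.45 and the screw stops firmly at 3.60, seated. Starts between 0.2 and 1.4. Friction 0.06 N m; stays where it is left.
- gift_box: Closed white gift box, 81 x 120 x 42 mm, 0.25 kg, lying behind the stand; origin in the middle of its underside. Bystander.
- tape_roll: Beige tape roll lying flat, 96 mm across, 45 mm high; origin in the middle of its underside. Bystander.
- blue_cutter: Blue box cutter, 22 x 160 x 20 mm; origin in the middle of its underside. Bystander.
- glue: White glue stick with an orange cap, 25 x 88 x 25 mm, lying in the tub; origin in the middle of its underside. Stays in the tub.
- adapter: Black power adapter, 56 x 116 x 34 mm, in the tub; origin in the middle of its underside. Stays in the tub.
- washi: Teal tape roll lying flat, 60 mm across, 15 mm high, in the tub; origin in the middle of its underside. Stays in the tub.
- stand: The fixed stand; its origin is on the table under the bed point, axes alike. Posts at y = +-63 mm carry a blue bridge, 26 mm deep in x and 148 mm long, top 126 mm above the table, with a brass lock nut on it up to 132 mm.
- carriage: Grey carriage under the bridge with the black rubber roller, 22 mm across, 80 mm long along y; origin on the roller's axis. The roller's underside is 42 mm above the bed when seated, up to 4.6 mm higher when the screw is backed off.

How it is judged:
On the way, in this order (a step that is already met when the one before it is completed fails the run):
1. the orange block lies lengthways on the bed under the roller, let go (x of orange_block_center in the frame of bed_point between -0.048 and 0.048 m and y of orange_block_center in the frame of bed_point between -0.032 and 0.032 m and z of orange_block_center in the frame of bed_point between 0.015 and 0.027 m and angle between the x axis of orange_block_center and the x axis of bed_point, either way round below 0.35 rad and angle between orange_block_center's own z axis and vertical below 0.1 rad and contact force between the fingers and orange_block below 0.1 N), for 0.2 s.
2. the wing screw is seated: the roller presses on the orange block (x of orange_block_center in the frame of bed_point between -0.048 and 0.048 m and y of orange_block_center in the frame of bed_point between -0.032 and 0.032 m and z of orange_block_center in the frame of bed_point between 0.015 and 0.027 m and angle between the x axis of orange_block_center and the x axis of bed_point, either way round below 0.35 rad and angle between orange_block_center's own z axis and vertical below 0.1 rad and value of joint wing_screw above 3.5 rad and contact force between carriage and orange_block above 4 N), for 0.1 s.
At the end, for the whole second after the job is handed in: The orange block lies lengthways (within 20 deg) on the bed with the roller over its flat top, clear of it; the wing screw stands 90 deg (+-17) short of its seated position (joint 1.73 to 2.33), still, and gripped by the fingers with over 2 N; the block is not touched (all of step 1 and value of joint wing_screw between 1.73 and 2.33 rad and contact force between the fingers and wing_screw above 2 N and contact force between carriage and orange_block below 0.2 N and velocity of joint wing_screw between -0.1 and 0.1 rad/s); the arm keeps its last pose, push and grip.
It fails at once if the white gift box behind the stand is moved more than 40 mm (distance of gift_box from where it was at the start of the episode above 0.04 m).
It fails at once if the beige tape roll is moved more than 40 mm (distance of tape_roll from where it was at the start of the episode above 0.04 m).
It fails at once if the blue box cutter is moved more than 40 mm (distance of blue_cutter from where it was at the start of the episode above 0.04 m).
It fails at once if the green block, glue stick, power adapter or teal tape roll is taken out of the tub (height (world z) of any of green_block_center, glue, adapter, washi above 0.11 m).
It also fails if it takes over 67 s, if anything falls off the work surface, if the arm or the gripper's body presses on something with over 40 N, if the wrist force passes 120 N, or if a joint passes its speed limit or range.

## Robot

A 6-joint arm with a two-finger parallel gripper is mounted at the origin on a cart in front of the work surface, level with it; the furniture and walls round the work are solid. World frame = base frame: x ahead of the robot, y to its left, z up, the work surface at z = 0. Lengths are in m, angles in rad, forces in N, time in s.
With the tool pointing down it reaches from about 0.35 to 0.925 m from the base axis. Payload 6.4 kg.
Tool frame: the origin (TCP) lies at the centre of the arm's flange, where the gripper is bolted on; the fingertips stand 199 mm ahead of it and the grasp point (between the pads) lies 180 mm ahead of it; z points along the fingers, y is the direction in which the jaws open and shut (so a half turn about z gives the same grasp; the last joint's range is limited). The gripper opens to 94 mm and grips with 3 to 60 N. Pads are 16 mm wide; open, the fingers measure 119 mm over their backs; the gripper's body (75 mm by 177 mm) begins 78 mm behind the grasp point.
Start: joints at [-1.409, 0.245, 1.558, -0, 1.339, -0.174], TCP at [0.214, -0.614, 0.405] pointing down, gripper open.
Joint ranges: [-3.13, 3.13], [-1.02, 2.26], [0.13, 2.54], [-0.95, 4.09], [0.21, 2.88], [-2.74, 2.74]. Speed limits (rad/s): [2.57, 2.57, 3.14, 3.14, 3.14, 3.14].

## Interface

Orientations are given as a unit quaternion [w, x, y, z].
In Python, from workcell import bot, viewer gives the robot as it stands. Calls block until the motion is done:
- bot.reach(position, orientation): joint-space move of the TCP to a pose.
- bot.movel(position, frame=None, speed=0.15, threshold=None): straight line of the TCP; frame=None keeps the orientation; speed is the mean speed in m/s. With threshold (N) it stops when the force on the tool has changed by that much, and returns True; else False.
- bot.move_joints(angles): joint-space move.
- bot.command_gripper(opening, squeeze=None): opening from 0.0 (shut) to 1.0 (fully open); squeeze is the grip in N (None keeps the last); returns when the fingers have stopped.
- bot.sleep(seconds).
- bot.inverse_kinematics(position, orientation): joint angles nearest the present ones, or None.
- viewer.capture(name): name is "scene" or "top" or "wrist"; returns a dict with "color" (420x560x3 uint8, red, green, blue), "fov_y" (degrees; the focal length in pixels is half the picture's height over the tangent of half this angle, whatever the lens; pixels are square), "cx", "cy" (the principal point, pixels), "xyz" and "orientation" of the camera in the world; the wrist camera has in their place "T_tool_cam" (4x4, takes a point from camera to tool coordinates, whose origin is the TCP and whose axes are the flange's). Camera axes: x right, y down, z forward; pixel columns grow to the right and rows downward; lengths in m; the calibration is good to about 2 mm. A picture is of the moment at which its call begins: read the wrist's pose just before it. There is no depth.
A pose or a line that the arm cannot do raises bot.Unreachable and nothing moves.
- bot.close_job(): hands the job in, once; it reports no verdict.
Readings, each from a call of its own:
- bot.current_t(): time.
- bot.current_q(): joint angles.
- bot.current_qvel(): joint speeds.
- bot.current_tau(): joint torques, N m.
- bot.current_position(): TCP position.
- bot.current_tool_rot(): TCP orientation.
- bot.current_contact_force(): force on the tool from outside, world axes, zero at the start.
- bot.current_moment(): the same for the moment, N m.
- bot.current_grip_width(): opening from 0.0 (shut) to 1.0 (fully open).
Only numpy, scipy, OpenCV 4.12 (cv2) and the standard library are available. Lean on these libraries where they do the work, as an engineer would, in place of code of your own. Each camera call takes 0.05 s, during which the arm holds its last target. There are 200 camera calls.

## Working session

There is one attempt and no reset: what is moved stays moved. The work goes in short steps, each a Python script; the robot and the scene stay as the last script left them, time stands still between calls to the robot, and variables do not carry over. Pictures are saved under pics/ and viewed, about 8 in all and at most 12, crops included, and the job is handed in when it is done.

```bash
mkdir -p pics; ls; cat > h.py <<'E'
import numpy as np, cv2
from scipy.spatial.transform import Rotation as R
from workcell import bot, viewer
def quat(w): # wxyz->R
    return R.from_quat([w[1],w[2],w[3],w[0]])
def wxyz(r):
    q=r.as_quat(); return [q[3],q[0],q[1],q[2]]
def down(yaw): # tool down; tool y axis at angle yaw in the world xy plane
    y=np.array([np.cos(yaw),np.sin(yaw),0]); z=np.array([0,0,-1.]); x=np.cross(y,z)
    return wxyz(R.from_matrix(np.c_[x,y,z]))
def cap(name):
    p=np.array(bot.current_position()); r=quat(bot.current_tool_rot())
    d=viewer.capture(name)
    if 'T_tool_cam' in d:
        T=np.array(d['T_tool_cam']); d['Rm']=r.as_matrix()@T[:3,:3]; d['o']=p+r.as_matrix()@T[:3,3]
    else:
        d['Rm']=quat(d['orientation']).as_matrix(); d['o']=np.array(d['xyz'])
    d['f']=210/np.tan(np.radians(d['fov_y'])/2)
    return d
def ray(d,u,v):
    return d['Rm']@np.array([(u-d['cx'])/d['f'],(v-d['cy'])/d['f'],1.])
def plane(d,u,v,z):
    r=ray(d,u,v); return d['o']+r*(z-d['o'][2])/r[2]
def proj(d,p):
    c=d['Rm'].T@(np.array(p)-d['o']); return np.array([d['cx'],d['cy']])+d['f']*c[:2]/c[2]
def save(d,n,s=1): cv2.imwrite('pics/'+n+'.png',cv2.resize(d['color'][:,:,::-1],None,fx=s,fy=s))
E
python3 - <<'E'
from h import *
for n in('scene','top'):
    d=cap(n); save(d,n); print(n,d['o'],d['Rm'].round(3).tolist(),d['f'],d['cx'],d['cy'])
a=cv2.imread('pics/scene.png');b=cv2.imread('pics/top.png')
import pickle; 
print(bot.current_t(),bot.current_tool_rot(),down(0))
E
```

```text
pics
scene [-0.10956874  0.51334154  0.56742276] [[-0.435, -0.453, 0.778], [-0.9, 0.225, -0.372], [-0.007, -0.862, -0.506]] 386.53886590384127 284.06069708574796 209.74488424964642
top [0.38278811 0.2086446  1.16399203] [[-0.003, -0.987, 0.159], [-1.0, 0.006, 0.013], [-0.014, -0.159, -0.987]] 429.4594018019743 276.56972555279873 209.0948710106371
0.1 [-8.49960932e-04  9.85940191e-01  1.67096433e-01 -6.87101327e-07] [np.float64(0.0), np.float64(0.7071067811865475), np.float64(0.7071067811865475), np.float64(0.0)]
```

View pics/scene.png

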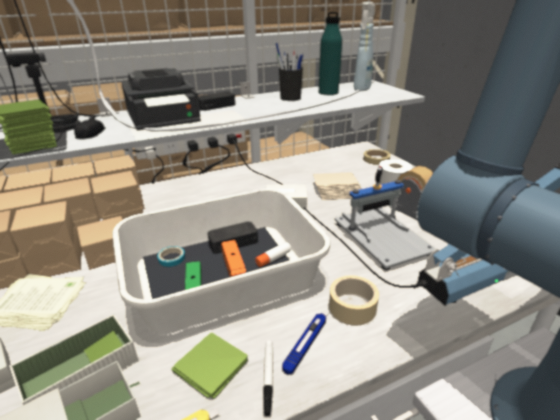

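View pics/top.png

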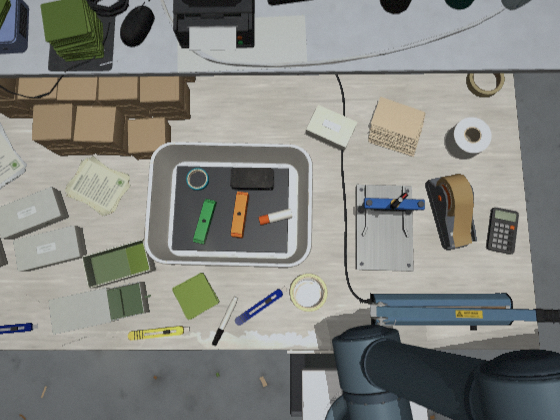

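The scene view shows the tub with the orange block (235,258) and the stand at the right. In the top view the orange block is at (240,214) lying along x. The stand bed spans about (355–415, 185–270) with its open front toward the robot, and the bridge with the wing is at (398,202).

```bash
python3 - <<'E'
from h import *
d=cap('top'); hsv=cv2.cvtColor(d['color'],cv2.COLOR_RGB2HSV)
def blob(lo,hi,box,z,nm):
    m=cv2.inRange(hsv,np.array(lo),np.array(hi)); k=np.zeros_like(m); x0,y0,x1,y1=box; k[y0:y1,x0:x1]=m[y0:y1,x0:x1]
    v,u=np.nonzero(k); P=np.array([plane(d,a,b,z)[:2] for a,b in zip(u,v)],np.float32)
    r=cv2.minAreaRect((P*1000)); print(nm,len(u),np.round(r[0],1),np.round(r[1],1),round(r[2],1))
blob([5,150,120],[18,255,255],(225,185,252,245),0.058,'orange')
blob([50,100,60],[85,255,255],(185,195,220,250),0.041,'green')
blob([100,120,80],[125,255,255],(350,190,430,220),0.126,'bridge')
for u,v in[(356,184),(414,184),(413,270),(357,270)]: print('bed',plane(d,u,v,.02).round(3))
print('wing',plane(d,399,200,.17))
c=d['color'][160:290,330:440,::-1]; c2=d['color'][130:280,140:320,::-1]
cv2.imwrite('pics/crop.png',cv2.resize(c,None,fx=5,fy=4.5))
# is a wrist look pose reachable over the stand?
for p in[(0.5,-0.05,0.45),(0.5,-.1,.4)]:
  for y in(1.57,-1.57,0): print(p,y,bot.inverse_kinematics(p,down(y)))
E
```

```text
orange 493 [548.7 322.2] [ 29.4 118.5] 82.3
green 490 [533.3 416.3] [ 30.6 118.2] 75.3
bridge 415 [561.8 -63.5] [143.9  24.9] 88.3
bed [0.635 0.008 0.02 ]
bed [ 0.634 -0.149  0.02 ]
bed [ 0.403 -0.134  0.02 ]
bed [0.403 0.013 0.02 ]
wing [ 0.56261104 -0.06518096  0.17      ]
(0.5, -0.05, 0.45) 1.57 [-3.25670018e-01 -1.45050632e-01  1.87962741e+00 -4.44089210e-16
  1.40701587e+00 -1.89567002e+00]
(0.5, -0.05, 0.45) -1.57 [-3.25670018e-01 -1.45050632e-01  1.87962741e+00 -4.44089210e-16
  1.40701587e+00  1.24432998e+00]
(0.5, -0.05, 0.45) 0 [-3.25670018e-01 -1.45050632e-01  1.87962741e+00 -4.44089210e-16
  1.40701587e+00 -3.25670018e-01]
(0.5, -0.1, 0.4) 1.57 [-4.20057644e-01 -8.35516985e-02  1.91584684e+00 -4.44089210e-16
  1.30929751e+00 -1.99005764e+00]
(0.5, -0.1, 0.4) -1.57 [-4.20057644e-01 -8.35516985e-02  1.91584684e+00 -4.44089210e-16
  1.30929751e+00  1.14994236e+00]
(0.5, -0.1, 0.4) 0 [-4.20057644e-01 -8.35516985e-02  1.91584684e+00 -4.44089210e-16
  1.30929751e+00 -4.20057644e-01]
```

```bash
python3 - <<'E'
from h import *
import pickle
y=np.pi/2-0.03
bot.reach([0.50,-0.064,0.50],down(y)); d=cap('wrist'); print(d['T_tool_cam'],d['f'],d['o']); pickle.dump(d,open('st.pkl','wb')); 
print(bot.current_t(),bot.current_q().round(2))
bot.reach([0.50,0.325,0.42],down(np.pi/2-.134)); e=cap('wrist'); pickle.dump(e,open('tb.pkl','wb'))
print(bot.current_t(),bot.current_q().round(2))
cv2.imwrite('pics/w1.png',d['color'][:,:,::-1]);cv2.imwrite('pics/w2.png',e['color'][:,:,::-1])
E
```

```text
[[ 3.24562010e-04 -9.57251711e-01 -2.89256041e-01  8.39081735e-02]
 [ 9.99999947e-01  3.06021530e-04  1.09323074e-04  1.87282161e-04]
 [-1.61311231e-05 -2.89256061e-01  9.57251759e-01  2.07462116e-02]
 [ 0.00000000e+00  0.00000000e+00  0.00000000e+00  1.00000000e+00]] 368.7423536975162 [ 0.41618133 -0.06171999  0.47913875]
2.4417 [-0.35 -0.17  1.81 -0.    1.5  -1.89]
3.9667 [ 0.38  0.11  1.68 -0.    1.35 -1.05]
```

View pics/w1.png

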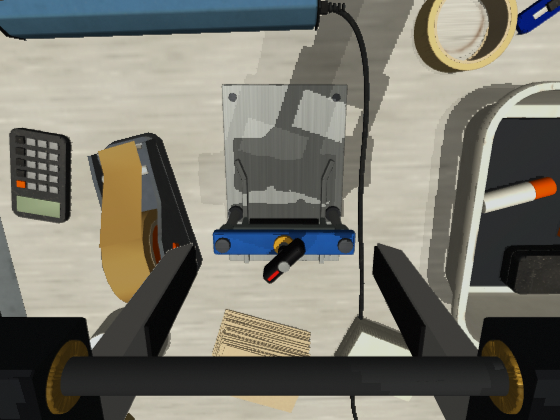

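View pics/w2.png

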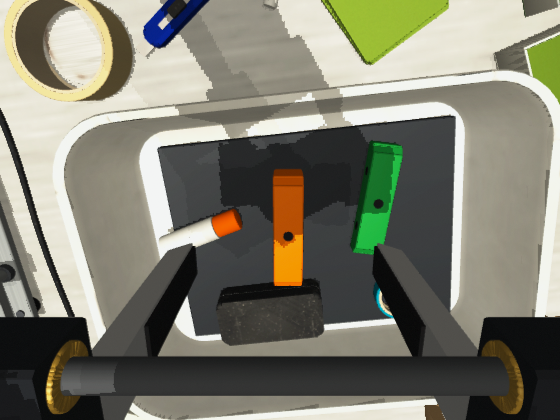

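The first wrist view shows the bridge at about (283,243), the wing from about (300,245) to its red end at (268,277), and the bed's front corners at (222,85) and (348,85). The second shows the orange block at columns 274–303, rows 170–286. Its near end is free and the adapter touches its far end.

```bash
python3 - <<'E'
from h import *
import pickle
d=pickle.load(open('st.pkl','rb')); e=pickle.load(open('tb.pkl','rb'))
def mm(d,lo,hi,box):
    m=cv2.inRange(cv2.cvtColor(d['color'],cv2.COLOR_RGB2HSV),np.array(lo),np.array(hi)); k=np.zeros_like(m); x0,y0,x1,y1=box; k[y0:y1,x0:x1]=m[y0:y1,x0:x1]; return k
k=mm(e,[3,150,80],[22,255,255],(255,160,320,295)); k=cv2.morphologyEx(k,cv2.MORPH_CLOSE,np.ones((9,9)))
mid=[]
for v in range(190,282,4):
    u=np.nonzero(k[v])[0]; a=plane(e,u.min(),v,.058);b=plane(e,u.max()+1,v,.058); mid.append([*((a+b)/2)[:2],b[1]-a[1]])
mid=np.array(mid); p=np.polyfit(mid[:,0],mid[:,1],1); v=np.nonzero(k)[0]
print('orange slope',p,'yaw',np.arctan(p[0]),'width',mid[:,2].mean(),'rows',v.min(),v.max(),
 'near bottom x',plane(e,288,v.min(),.02),'near flat(186)',plane(e,288,186,.058),'far',plane(e,288,v.max(),.058))
k=mm(d,[100,120,60],[125,255,255],(200,225,370,260)); vv,uu=np.nonzero(k); print('bridge px',uu.min(),uu.max(),vv.min(),vv.max())
# bridge far top edge & ends
for u in(220,250,330,350):
    c=np.nonzero(k[:,u])[0]; print(u,c.min(),c.max(),plane(d,u,c.max()+1,.126).round(4))
print('ends',plane(d,uu.min(),247,.126),plane(d,uu.max()+1,247,.126))
for u,v in[(222,85),(348,85)]: print('bedfront',plane(d,u,v,.02).round(4))
r=mm(d,[0,150,90],[6,255,255],(255,255,300,290)); v,u=np.nonzero(r); print('red',len(u),plane(d,u.mean(),v.mean(),.177).round(4))
print('wing-top screw dot',plane(d,284,267,.177))
c=d['color'][225:295,230:340,::-1]; cv2.imwrite('pics/c1.png',cv2.resize(c,None,fx=7,fy=7,interpolation=cv2.INTER_CUBIC))
E
```

```text
orange slope [-0.13954662  0.39841046] yaw -0.1386512534093483 width 0.02983812725104412 rows 169 285 near bottom x [0.49355762 0.32933575 0.02      ] near flat(186) [0.50224626 0.32781943 0.058     ] far [0.60695397 0.31391917 0.058     ]
bridge px 213 354 232 254
220 232 253 [ 0.5747 -0.1338  0.126 ]
250 232 253 [ 0.5757 -0.1025  0.126 ]
330 232 254 [ 0.5794 -0.0191  0.126 ]
350 232 253 [0.5789 0.0017 0.126 ]
ends [ 0.56661667 -0.14037905  0.126     ] [0.57114545 0.00674378 0.126     ]
bedfront [ 0.4048 -0.1353  0.02  ]
bedfront [0.4094 0.0139 0.02  ]
red 52 [ 0.5743 -0.0769  0.177 ]
wing-top screw dot [ 0.56634858 -0.06668774  0.177     ]
```

View pics/c1.png

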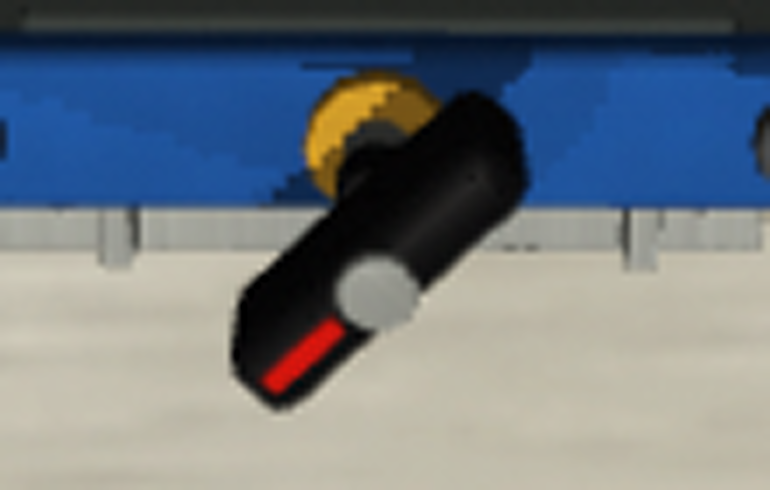

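```bash
cat >> h.py <<'E'
BP=np.array([.5660,-.0663,.020]); SY=-.031
def bed(x,y=0,z=0): c,s=np.cos(SY),np.sin(SY); return BP+np.array([c*x-s*y,s*x+c*y,z])
def F(): return np.round(bot.current_contact_force(),1)
E
python3 - <<'E'
from h import *
bot.command_gripper(.64,40)
q=down(np.pi/2-.139)
bot.reach([.5084,.3275,.33],q)
print(bot.movel([.5084,.3275,.222],speed=.1,threshold=15),bot.current_position().round(4),F())
bot.command_gripper(0,40); print('w',bot.current_grip_width()*94)
bot.movel([.5084,.3275,.40],speed=.15); print('w',bot.current_grip_width()*94,F())
bot.reach([*bed(-.145)[:2],.38],down(np.pi/2+SY)); d=cap('wrist'); save(d,'w3'); print(bot.current_t())
E
```

```text
False [0.5088 0.3277 0.2228] [0.5 0.  0.1]
w 29.578521812836
w 29.51213842767429 [ 0.   1.3 -0.8]
9.7917
```

View pics/w3.png

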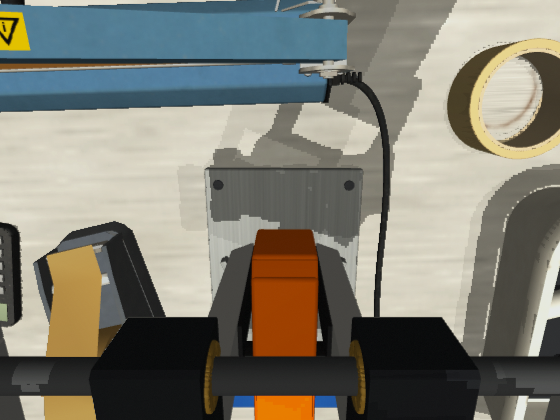

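The wrist view shows the block held squarely, in line with the bed. Its near chamfer edge is at row 277.

```bash
python3 - <<'E'
from h import *
d=cap('wrist'); p=plane(d,285,277,.216); g=bot.current_position(); off=(p-g)[:2]@[np.cos(SY),np.sin(SY)]
print('near flat edge rel grip',off,'-> block centre rel grip',off+.052)
bot.movel([*bed(-.145)[:2],.25],speed=.1)
print(bot.movel([*bed(-.145)[:2],.219],speed=.03,threshold=5),bot.current_position().round(4),F())
z=bot.current_position()[2]+.0005
print(bot.movel([*bed(-.078)[:2],z],speed=.05,threshold=15),bot.current_position().round(4),F(),bed(-.078))
d=cap('wrist'); save(d,'w4'); print(bot.current_t())
E
```

```text
near flat edge rel grip -0.0077386384653629165 -> block centre rel grip 0.044261361534637084
True [ 0.421  -0.0618  0.226 ] [-2.   0.2  4.6]
False [ 0.4878 -0.0638  0.2263] [-0.5 -0.  -2.4] [ 0.48803748 -0.06388239  0.02      ]
13.6167
```

View pics/w4.png

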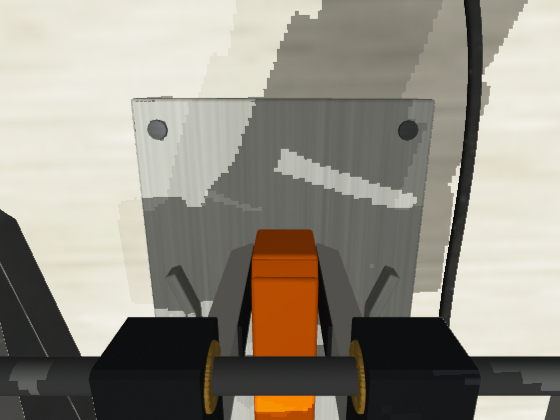

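The block sits on the bed, centred and square, with its far end under the bridge and no contact force. I'll release it, lift and re-measure.

```bash
python3 - <<'E'
from h import *
bot.command_gripper(.5); bot.sleep(.3); print(bot.current_grip_width()*94,F())
p=bot.current_position()
bot.movel([p[0],p[1],.33],speed=.12)
bot.reach([.46,-.064,.43],down(np.pi/2+SY)); bot.command_gripper(.75)
d=cap('wrist'); save(d,'w5'); 
hsv=cv2.cvtColor(d['color'],cv2.COLOR_RGB2HSV)
o=cv2.inRange(hsv,np.array([3,150,60]),np.array([22,255,255])); n,l,s,c=cv2.connectedComponentsWithStats(o)
for i in np.argsort(-s[1:,4])[:3]+1: print('orange',s[i])
r=cv2.inRange(hsv,np.array([0,200,120]),np.array([2,255,255])); n,l,s,c=cv2.connectedComponentsWithStats(r)
for i in np.argsort(-s[1:,4])[:2]+1:
    v,u=np.nonzero(l==i); P=np.array([plane(d,a,b,.177)[:2] for a,b in zip(u,v)],np.float32); 
    print('red',s[i],P.mean(0),cv2.minAreaRect(P*1000), 'stand proj',proj(d,[*BP[:2],.177]))
print(bot.current_t())
E
```

```text
47.07246715368936 [ 0.2 -0.4 -0.1]
orange [  70  207   68  110 5248]
orange [   0    5  272   21 3058]
orange [ 271  187   30   91 2601]
16.5417
```

View pics/w5.png

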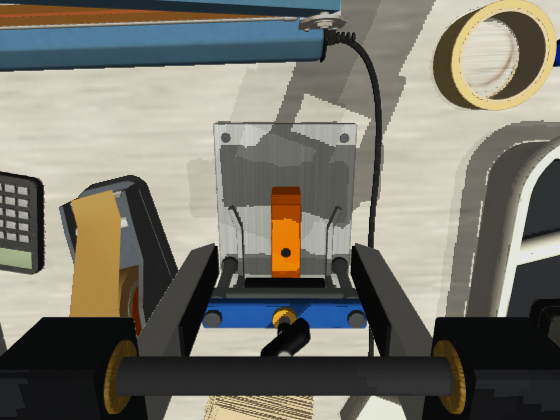

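The view shows the block on the bed with its end under the roller; its centre hole is at (286,253). The wing is untouched. Next I'll get the wing yaw and grip it.

```bash
python3 - <<'E'
from h import *
import pickle
w=cap('wrist'); c=plane(w,286,253,.062)-BP; print('block centre in bed x,y',c[0]*np.cos(SY)+c[1]*np.sin(SY),-c[0]*np.sin(SY)+c[1]*np.cos(SY))
d=pickle.load(open('st.pkl','rb')); 
m=cv2.inRange(cv2.cvtColor(d['color'],cv2.COLOR_RGB2HSV),np.array([0,150,90]),np.array([6,255,255])); m[:255]=0;m[290:]=0;m[:,:255]=0;m[:,300:]=0
v,u=np.nonzero(m); P=np.array([plane(d,a,b,.1767)[:2] for a,b in zip(u,v)])
D=P-P.mean(0); ev,V=np.linalg.eigh(D.T@D); t=V[:,1]*np.sign(V[0,1]); yaw=np.arctan2(t[1],t[0])
b=P.mean(0)-BP[:2]; print('wing yaw bar',yaw,'from axis',np.arctan2(b[1],b[0]),np.hypot(*b))
q=down(yaw+np.pi/2)
bot.command_gripper(.43,40)
bot.reach([*BP[:2],.42],q); print(bot.current_q().round(3))
print(bot.movel([*BP[:2],.3465],speed=.08,threshold=8),bot.current_position().round(4),F())
bot.command_gripper(0,40); print('w',bot.current_grip_width()*94,F(),bot.current_moment().round(2),bot.current_q().round(3),bot.current_t())
save(cap('wrist'),'w6'); save(cap('scene'),'s6')
a=np.hstack([cv2.imread('pics/w6.png')[100:,80:480],cv2.resize(cv2.imread('pics/s6.png')[140:300,300:460],(320,320))]); cv2.imwrite('pics/g6.png',a)
E
```

```text
block centre in bed x,y -0.03301398404523453 0.0009489888894681287
wing yaw bar -0.8193853969979349 from axis -0.9011647712413812 0.01358938421636404
[-0.316  0.045  1.752 -0.     1.345 -1.068]
False [ 0.5663 -0.0664  0.3472] [0.3 0.4 0.6]
w 11.864087175539282 [-6.  -4.3  2.8] [-0.62  0.67  0.02] [-0.316  0.119  1.813 -0.003  1.212 -1.067] 19.7
```

View pics/g6.png

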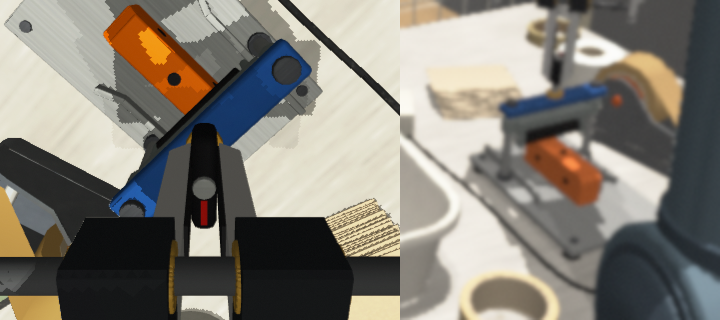

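The wrist view shows the jaws squarely on the wing with the red mark centred, and the grip width reads 11.9 mm. I'll relieve the side load, then turn clockwise in steps.

```bash
cat > turn.py <<'E'
from h import *
import json
def turn(S,dy,k=5e-5,feed=True):  # turn clockwise by dy, following the screw and easing the side load
    S['yaw']-=dy; S['p'][2]-=dy*.008/(2*np.pi)
    if feed: S['p'][:2]=(np.array(S['p'][:2])+np.clip(k*np.array(bot.current_contact_force())[:2],-4e-4,4e-4)).tolist()
    bot.move_joints(bot.inverse_kinematics(S['p'],down(S['yaw'])))
    json.dump(S,open('S.json','w'))
def rep(S): print(round(S['yaw'],3),'yaw_act',round(jaw(),3),'F',F(),'Mz',bot.current_moment()[2].round(3),'q6',bot.current_q()[5].round(3),'t6',bot.current_tau()[5].round(3),'w',round(bot.current_grip_width()*94,2))
def jaw():
    y=quat(bot.current_tool_rot()).as_matrix()[:,1]; return np.arctan2(y[1],y[0])
E
python3 - <<'E'
from turn import *
S=dict(yaw=-.8194+np.pi/2,p=[BP[0],BP[1],.3465]); 
for i in range(3): turn(S,0); rep(S)
for i in range(6): turn(S,.35); rep(S)
print(S,bot.current_t())
E
```

```text
0.751 yaw_act 0.751 F [-3.7 -3.4  2.3] Mz 0.015 q6 -1.067 t6 -0.027 w 11.56
0.751 yaw_act 0.751 F [-5.1 -3.6  3.4] Mz -0.006 q6 -1.068 t6 -0.029 w 11.6
0.751 yaw_act 0.751 F [-4.  -3.7  2.6] Mz -0.021 q6 -1.068 t6 -0.029 w 11.64
0.401 yaw_act 0.404 F [-4.4 -4.3  2.9] Mz -0.066 q6 -0.721 t6 -0.018 w 12.0
0.051 yaw_act 0.056 F [-3.6 -3.7  3.5] Mz -0.021 q6 -0.373 t6 -0.019 w 11.44
-0.299 yaw_act -0.294 F [-3.  -2.3  4.5] Mz -0.081 q6 -0.024 t6 -0.021 w 11.8
-0.649 yaw_act -0.644 F [-2.5 -0.9  3.9] Mz -0.06 q6 0.326 t6 -0.021 w 11.93
-0.999 yaw_act -0.994 F [-2.1 -0.5  4.6] Mz -0.063 q6 0.676 t6 -0.022 w 11.8
-1.349 yaw_act -1.344 F [-1.2  0.   4.1] Mz -0.059 q6 1.026 t6 -0.022 w 11.97
{'yaw': -1.3486036732051034, 'p': [0.5643837549292856, -0.0675895380662926, 0.34382619695605604]} 23.1
```

```bash
python3 - <<'E'
from turn import *
S=json.load(open('S.json'))
turn(S,.3);rep(S)
m=abs(bot.current_moment()[2])
for i in range(14):
    turn(S,.07); rep(S)
    if abs(bot.current_moment()[2])>.6: break
print(S,bot.current_t())
E
```

```text
-1.649 yaw_act -1.644 F [-0.7 -0.3  4.7] Mz -0.1 q6 1.325 t6 -0.014 w 11.69
-1.719 yaw_act -1.715 F [0.8 1.1 5.5] Mz -0.084 q6 1.396 t6 -0.014 w 11.61
-1.789 yaw_act -1.785 F [0.3 1.7 4.6] Mz -0.063 q6 1.467 t6 -0.011 w 11.74
-1.859 yaw_act -1.856 F [1.1 0.9 5.4] Mz -0.069 q6 1.537 t6 -0.034 w 11.52
-1.929 yaw_act -1.926 F [0.7 1.7 5.5] Mz -0.066 q6 1.607 t6 -0.024 w 11.65
-1.999 yaw_act -1.996 F [-0.   0.7  5.3] Mz -0.04 q6 1.678 t6 -0.015 w 12.0
-2.069 yaw_act -2.065 F [-0.3  1.4  5.3] Mz 0.03 q6 1.747 t6 0.114 w 11.62
-2.139 yaw_act -2.133 F [-0.2  1.   5.5] Mz 0.87 q6 1.815 t6 0.879 w 12.19
{'yaw': -2.1386036732051035, 'p': [0.5644127733698839, -0.06722290046846509, 0.3428203377157154]} 25.2417
```

The torque rises sharply at jaw yaw of about -2.07, which matches the seat predicted from the wing image (-2.06). I'll hold there briefly, then back off a quarter turn.

```bash
python3 - <<'E'
from turn import *
S=json.load(open('S.json'))
bot.sleep(.5); rep(S)
turn(S,-.074,feed=False); rep(S)   # back to onset
for i in range(5): turn(S,-np.pi/2/5); rep(S)
bot.sleep(.5); rep(S); print(S,bot.current_t(),np.abs(bot.current_qvel()).max())
d=cap('wrist'); save(d,'w7'); e=cap('scene'); save(e,'s7'); 
a=np.hstack([cv2.imread('pics/w7.png')[60:,80:480],cv2.resize(cv2.imread('pics/s7.png')[150:270,320:440],(360,360))]); cv2.imwrite('pics/g7.png',a)
# red bar direction, wrist view
m=cv2.inRange(cv2.cvtColor(d['color'],cv2.COLOR_RGB2HSV),np.array([0,150,90]),np.array([6,255,255])); m[:240]=0;m[:,:250]=0;m[:,310:]=0;m[345:]=0
v,u=np.nonzero(m); P=np.array([plane(d,a,b,.1767+.002-.0015)[:2] for a,b in zip(u,v)]); D=P-P.mean(0); ev,V=np.linalg.eigh(D.T@D); t=V[:,1]; 
b=P.mean(0)-BP[:2]; t=t*np.sign(t@b); y=np.arctan2(t[1],t[0]); print(len(u),'bar yaw',y,'q=',(SY-y)%(2*np.pi))
E
```

```text
-2.139 yaw_act -2.133 F [0.  1.  5.2] Mz 0.901 q6 1.815 t6 0.834 w 12.01
-2.065 yaw_act -2.061 F [0.7 0.6 5.5] Mz 0.057 q6 1.743 t6 0.026 w 11.75
-1.75 yaw_act -1.749 F [-0.8 -0.1  5.1] Mz -0.005 q6 1.431 t6 0.008 w 11.64
-1.436 yaw_act -1.439 F [-0.5 -0.8  5.9] Mz 0.053 q6 1.121 t6 -0.007 w 11.75
-1.122 yaw_act -1.127 F [0.7 0.  5.6] Mz 0.02 q6 0.809 t6 0.004 w 11.69
-0.808 yaw_act -0.815 F [0.6 0.1 4.6] Mz 0.056 q6 0.497 t6 0.005 w 11.81
-0.494 yaw_act -0.502 F [ 1.2 -0.2  5.3] Mz 0.084 q6 0.184 t6 0.007 w 11.67
-0.494 yaw_act -0.502 F [0.7 0.2 4.6] Mz 0.055 q6 0.184 t6 0.05 w 11.99
{'yaw': -0.49380734641020707, 'p': [0.5644418459481289, -0.06723458927435842, 0.34491455744202587]} 28.4917 0.0018218357406680063
144 bar yaw -2.0722504194307376 q= 2.0412504194307375
```

View pics/g7.png

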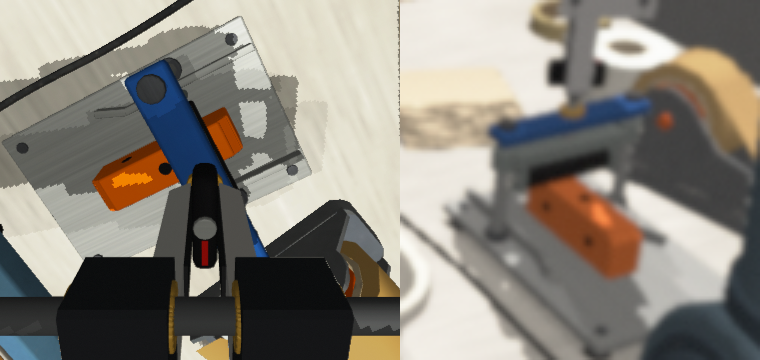

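The wing is gripped with its red mark centred in the jaws, and the bar angle gives a screw angle of about 2.04 (target 2.03). The block is still lengthways on the bed under the roller.

```bash
python3 -c "
from workcell import bot
print(bot.current_t(),bot.current_grip_width()*94); bot.close_job()"
```

```text
28.5917 11.712560074967602
the job is handed in; nothing more can be done
```

The roller height is set, and the job was handed in at about 28.6 s with the wing screw still gripped.

- **Block:** I gripped the orange block near its front end, slid it along the bed under the roller and let go. After release its centre measured about (-33, +1) mm from the bed point, square to the bed.
- **Seating:** I turned the wing screw clockwise until the torque jumped to about 0.9 N m, and held it there for 0.5 s. The torque began to rise at 3.60 rad, taking zero as the wing in line with the bed. That matches the seat value you gave.
- **Clearance:** I backed it off 90° from there. The red line then read about 2.04 rad (target 2.03), with the jaws 11.7 mm apart on the wing, commanded to 40 N, and the arm still.

No check failed or disagreed beyond a few millimetres or hundredths of a radian. I could not measure two things directly: the roller's contact force, which I inferred from the screw torque, and the gap to the roller, which I inferred from the screw angle. I moved nothing else on purpose, but I did not re-measure the gift box, tape roll, cutter or tub items at the end.

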